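# Couple the trailer hitch on the counter stand and latch it

### The job

Couple the red trailer coupler to the steel ball of the blue counter stand: with its yellow lever still up, lower it over the ball with its bar lying over the stand's rubber rest, and press it gently until it clicks fully home. Then let go and press the yellow lever all the way down so that the coupler is latched on the ball, and leave it there. Never push on the stand with more than about 25 N, and leave the other goods on the counter where they are.

Things in the scene. Friction and masses are not known exactly. Their poses are not given: they have to be found in the camera images.
- coupler: Red trailer coupler, loose, 0.45 to 0.75 kg. Origin: centre of the underside of its round socket; z up, +x along its bar. Socket mouth down: 66 mm outside, 54 mm bore, 47 mm deep to a flat roof; head top at z = 55 mm. Channel bar to x = 156 mm, 44 mm wide, side walls z = 14 to 54 mm; a foot under its end (x 142 to 154, to z = 0) makes it stand level on the counter.
- socket (a point): Point on the coupler's socket axis, 22 mm above the mouth: the ball's centre lies here when the ball is fully home.
- grip (a point): Centre of the black rubber grip block on top of the coupler's head, on the socket axis, 83 mm above the mouth. Block: 46 mm along the coupler's x, 16 mm along y, 64 to 100 mm above the mouth. Grasp from above, fingers closing along y. The coupler's centre of mass is about 30 mm towards the bar.
- snap (a point): On the socket axis, 16 mm above the mouth, level with two brass spring buttons (+y and -y sides) that stick 8.5 mm into the bore. The ball must be pushed past them: 12 to 25 N in all, weight included. They resist from 25 mm until 6 mm before home, most at first, then spring in under the ball and the roof comes to rest on it. The weight alone does not do it.
- lever (a joint): Latch lever of the coupler, rad: 0 = up (40 degrees above the bar), 0.70 = fully down on its stop. Stiff hinge, 0.55 N m (7 to 9 N down on the yellow end); stays where it is left. It carries a hook that swings under the ball and locks it when the ball is home; with the lever down the ball cannot enter.
- lever_hinge (a point): Middle of the lever's hinge axis, which lies along the coupler's y: 42 mm along x from the socket axis, 64 mm above the mouth. The lever points to the coupler's +x and is 105 mm long, its top face 7 mm above the line through the hinge.
- lever_pad (a point): Middle of the top face of the lever's yellow end pad (45 mm long, 30 mm wide), 85 mm from the hinge. Lever up: 102 mm along x from the socket axis, 124 mm above the mouth. Lever down: 127 mm along x, 71 mm above the mouth.
- stand: Blue steel test stand, bolted down: base plate 235 x 100 x 14 mm. Origin: on the counter under the ball's axis; +x points to the rest, z up. A steel tow ball, 50 mm diameter, stands on a 24 mm neck over the origin. When coupled, the coupler has the stand's heading.
- post_axis (a point): Point on the ball's vertical axis, 75 mm above the counter: the lowest height that the ball's centre can have. The ball's height is set by a screw and is not measured: its centre is 75 to 87 mm above the counter (top of the ball 100 to 112 mm).
- rest (a point): Middle of the top of the stand's rubber rest, at x = 115 mm of the stand, 66 mm above the counter; the rest is 74 mm wide (y) and 24 mm long. Coupled, the bar lies over it, 1 to 13 mm above it when level.
- spare_ball: Loose steel tow ball on the counter, 50 mm across, 67 mm tall; not for this job. Origin: centre of underside.
- ball_cap: Black plastic ball cover, 58 mm across, 56 mm tall. Bystander. Origin: centre of underside.
- grease_tin: Green tin, 68 mm across, 60 mm tall. Bystander. Origin: centre of underside.
- hitch_pin: Steel hitch pin 125 mm long with a red loop. Bystander. Origin: under the middle of its shaft.
- spanner: Steel spanner lying flat. Bystander.
- bolt_carton: Cardboard carton 100 x 70 x 60 mm. Bystander. Origin: centre of underside.
- padlock: Brass padlock lying flat, 50 mm wide. Bystander.

How it is judged:
By the outcome, as a careful person would: the job done as asked, in the order asked, and still so for the second after the job is handed in, with the robot touching nothing.
It also fails if it takes over 67 s, if anything falls off the work surface, if the arm or the gripper's body presses on something with over 40 N, if the wrist force passes 120 N, or if a joint passes its speed limit or range.

### The arm

A 6-joint arm with a two-finger parallel gripper is mounted at the origin on the work surface. World frame = base frame: x ahead of the robot, y to its left, z up, the work surface at z = 0. Lengths are in m, angles in degrees, forces in N, time in s.
With the tool pointing down it reaches from about 0.25 to 0.775 m from the base axis. Payload 8.9 kg.
Tool frame: the origin (TCP) lies midway between the tips of the shut fingers; the grasp point (between the pads) lies 19 mm behind it (pinch_z is the distance from the TCP to the grasp point, in m); z points along the fingers, y is the line along which they close (so a half turn about z gives the same grasp; the last joint's range is limited). The gripper opens to 85 mm and grips with 20 to 120 N. Pads are 22 mm wide; open, the fingers measure 114 mm over their backs; the gripper's body (76 mm by 85 mm) begins 54 mm behind the grasp point. The pads swing forward as they close: fully open they stand 13 mm farther back than shut.
Start: joints at [-75.075, 16.656, -8.789, 64.555, 0, 82.019], TCP at [0.204, -0.484, 0.231] pointing down, gripper open.
Joint ranges: [-144.48, 144.48], [-52.06, 99.96], [-74.48, 78.29], [-112.23, 115.85], [-86.99, 84.42], [-180, 180]. Speed limits (degrees/s): [127.2, 127.2, 159.86, 180, 180, 180].

### API

Orientations are given as a 3x3 rotation matrix whose columns are the frame's x, y, z axes.
In Python, from rig import sense, read_camera, job_done, search_frame, pinch_z gives the robot as it stands. The module is installed in compiled form; this text tells all that it offers.
- The arm moves only by the tool jog_arm, never from a script. Its argument "steps" is a list of rows, each a list of 7 numbers: the opening, from -1 (shut) to 1 (fully open), then the shift along the tool's x, y, z scaled (see below), then the turn, a rotation vector about the tool's x, y, z scaled (see below). In form: [[fingers, tx, ty, tz, rx, ry, rz], ...]. A call has 1 to 12 rows; each row shifts and turns the commanded pose from where the row before left it, along the tool's axes as they then stand; what a row does not reach is not made up. The controller multiplies each number of a shift by 0.06 m and each number of a turn by 90 degrees. A row lasts 1/8 s, in which the tool goes at most 62.5 mm and 10.7 degrees, less where a joint would pass 70% of its speed; a pose out of reach is approached as far as the arm can. A call with a number of a shift or a turn outside -1 to 1 is refused whole. A call with a gripper value outside its range is refused whole. The fingers move at their own pace and stop on an object; the grip force is fixed at half the most. Time passes only in rows, so rows that do not move let the fingers close. It gives the time, the measured TCP pose, the force, the opening and the grip force at its end, in the units of the state.
- sense(): the state, without advancing time (a new reading comes with each control period).
- read_camera(name): name is "scene" or "top" or "wrist"; returns a dict with "color" (420x560x3 uint8, blue, green, red), "fx", "fy", "cx", "cy" (pixels), "k1" (the pictures are not rectified: a ray, as slopes to the right and down, at radius r is drawn at 1 + k1 r^2 times it, then the intrinsics apply), "cam_to_world" (4x4, takes a point from camera to world coordinates); the wrist camera has in their place "tool_from_camera" (4x4, takes a point from camera to tool coordinates, whose origin is the TCP and whose axes are the flange's). Camera axes: x right, y up, looking along -z (the intrinsics and any distortion apply to the point x, -y, -z); pixel columns grow to the right and rows downward; lengths in m; the calibration is good to about 2 mm. A picture is of the moment at which its call begins: read the wrist's pose just before it. There is no depth.
- job_done(): hands the job in; it is judged then, once.
Trained networks look in a picture, given as the dict that the camera call returned (one of the last four; its "shot" number tells which), for a name from the list of things; names that differ only in an ending like _2 or _b are one class to them, and where a whole thing is asked for, a point or a joint stands for the part that bears it (a point fixed in the world has none). Each returns a list of dicts, best first, with "conf" (0 to 1); they miss things now and then, are a little off and sometimes report something else, mostly with a low value. They report only what shows in the picture. A call takes as long as a camera call.
- search_frame(name, picture): "extent" ([left, top, right, bottom] in pixels, round what is visible of it).
The state is a dict: "clock": time; "joint_pos": joint angles; "joint_velocities": joint speeds; "tau": joint torques, N m; "position": TCP position; "tool_rot": TCP orientation; "force": force on the tool from outside, world axes, zero at the start; "torque": the same for the moment, N m; "finger_gap": finger opening in m; "grasp_force": force on a finger pad.
Only numpy, scipy, OpenCV 4.12 (cv2) and the standard library are available. Lean on these libraries where they do the work, as an engineer would, in place of code of your own. Each camera call takes 0.05 s, during which the arm holds its last target. There are 200 camera calls.

## Working session

There is one attempt and no reset: what is moved stays moved. The work goes in short steps, Python scripts to look and compute and a tool call to move; the robot and the scene stay as the last step left them, time stands still between calls to the robot, and variables do not carry over. Pictures are saved under pics/ and viewed, at most 10 in all, crops included, and the job is handed in when it is done.

Besides the shell and the picture viewer there is one more tool, called after ">>>" as name(argument=value, ...), one argument or row to a line, values as JSON. jog_arm: Moves the arm, as the interface text tells. Shifts and turns lie within -1 to 1; 1 stands for 0.06 m of shift or 90 degrees of turn. Its arguments: {"type":"object","properties":{"steps":{"type":"array","items":{"type":"array","items":{"type":"number","minimum":-1,"maximum":1}}}},"required":["steps"]}

```bash
mkdir -p pics; cat > h.py <<'E'
import numpy as np, cv2
from rig import *
def ray(p,uv,s=None):
    K=np.array([[p['fx'],0,p['cx']],[0,p['fy'],p['cy']],[0,0,1.]])
    x=cv2.undistortPoints(np.array([[uv]],float),K,np.array([p['k1'],0,0,0.]))[0,0]
    T=cam(p,s); d=T[:3,:3]@np.array([x[0],-x[1],-1.]); return T[:3,3],d
def cam(p,s=None):
    if 'cam_to_world' in p: return np.array(p['cam_to_world'])
    W=np.eye(4);W[:3,:3]=s['tool_rot'];W[:3,3]=s['position'];return W@np.array(p['tool_from_camera'])
def onz(p,uv,z,s=None):
    o,d=ray(p,uv,s); return o+d*(z-o[2])/d[2]
def proj(p,X,s=None):
    T=cam(p,s);c=T[:3,:3].T@(np.array(X)-T[:3,3]);a=np.array([c[0],-c[1]])/-c[2]
    a=a*(1+p['k1']*(a@a));return np.array([p['fx']*a[0]+p['cx'],p['fy']*a[1]+p['cy']])
E
python3 - <<'E'
from h import *
for n in('scene','top'):
    p=read_camera(n);cv2.imwrite(f'pics/{n}0.png',p['color'])
    print(n,p['fx'],p['k1'],np.round(p['cam_to_world'],3).tolist())
    for k in('coupler','grip','lever_pad','stand','spare_ball','ball_cap','grease_tin','bolt_carton','hitch_pin'):
        print(k,[(np.round(r['extent']).tolist(),round(r['conf'],2)) for r in search_frame(k,p)[:2]])
print(sense(),pinch_z)
E
```

```text
scene 397.8725843688964 0.024700781596094776 [[-0.381, -0.75, 0.541, 1.134], [0.925, -0.305, 0.228, 0.211], [-0.006, 0.587, 0.81, 0.956], [0.0, 0.0, 0.0, 1.0]]
coupler [([346.0, 207.0, 376.0, 283.0], 0.79)]
grip [([348.0, 206.0, 378.0, 282.0], 0.62)]
lever_pad [([345.0, 207.0, 376.0, 284.0], 0.55)]
stand [([179.0, 167.0, 262.0, 238.0], 0.78)]
spare_ball [([306.0, 174.0, 322.0, 196.0], 0.78), ([349.0, 208.0, 377.0, 285.0], 0.65)]
ball_cap [([247.0, 264.0, 273.0, 291.0], 0.65)]
grease_tin [([284.0, 304.0, 314.0, 334.0], 0.95)]
bolt_carton [([122.0, 184.0, 162.0, 230.0], 0.9)]
hitch_pin [([200.0, 276.0, 251.0, 285.0], 0.69), ([179.0, 165.0, 258.0, 238.0], 0.56)]
top 424.49869545145157 -0.12366303974390853 [[0.018, 0.99, -0.142, 0.389], [-1.0, 0.018, 0.0, -0.027], [0.003, 0.142, 0.99, 1.326], [0.0, 0.0, 0.0, 1.0]]
coupler [([195.0, 186.0, 218.0, 248.0], 0.98)]
grip [([194.0, 185.0, 220.0, 251.0], 0.61)]
lever_pad [([196.0, 185.0, 224.0, 249.0], 0.61), ([194.0, 191.0, 206.0, 223.0], 0.58)]
stand [([315.0, 188.0, 371.0, 268.0], 0.97), ([386.0, 166.0, 424.0, 202.0], 0.68)]
spare_ball [([224
[... 382 characters left out ...]
.95338602e-04,  8.20174026e+01]), 'joint_velocities': array([ 0.05930135, -0.11099312,  0.0249243 , -0.06471452, -0.02729384,
       -0.00307363]), 'tau': array([ 1.00685770e-04, -5.37037790e+01,  3.31640482e+01,  1.51243836e-03,
       -2.34028112e-04, -2.81922283e-06]), 'position': array([ 0.20434795, -0.48358137,  0.23129171]), 'tool_rot': array([[ 9.21130506e-01,  3.89253890e-01, -6.34478254e-06],
       [ 3.89253890e-01, -9.21130505e-01,  3.70396219e-05],
       [ 8.57344415e-06, -3.65880569e-05, -9.99999999e-01]]), 'force': array([0.17152403, 0.74456995, 1.28303454]), 'torque': array([-0.02783731, -0.04672581,  0.02052022]), 'grasp_force': 0.0, 'finger_gap': 0.08523727941199519} 0.0187
```

```bash
python3 - <<'E'
import cv2
a=cv2.imread('pics/top0.png')[110:310,180:440];b=cv2.imread('pics/scene0.png')[150:345,115:385]
cv2.imwrite('pics/t1.png',cv2.resize(a,None,fx=3,fy=3,interpolation=2));cv2.imwrite('pics/s1.png',cv2.resize(b,None,fx=2.9,fy=2.9,interpolation=2))
E
```

```text
(no output)
```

View pics/t1.png

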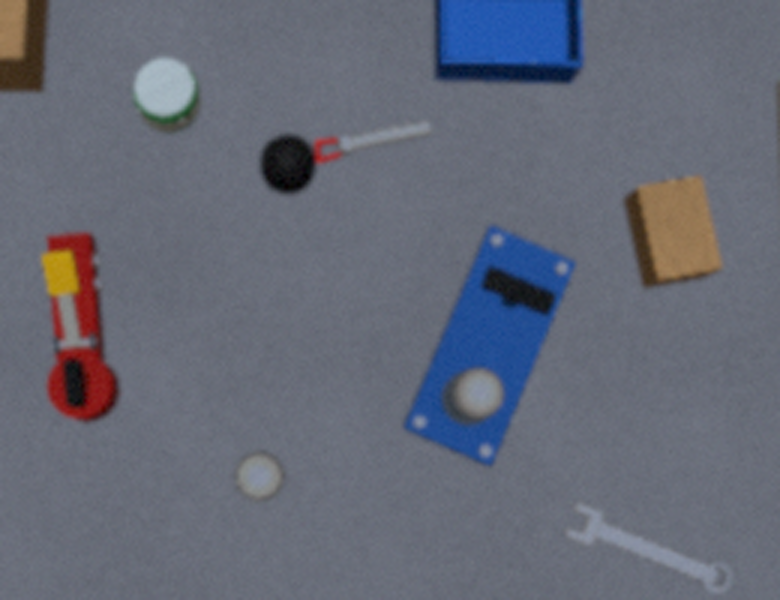

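View pics/s1.png

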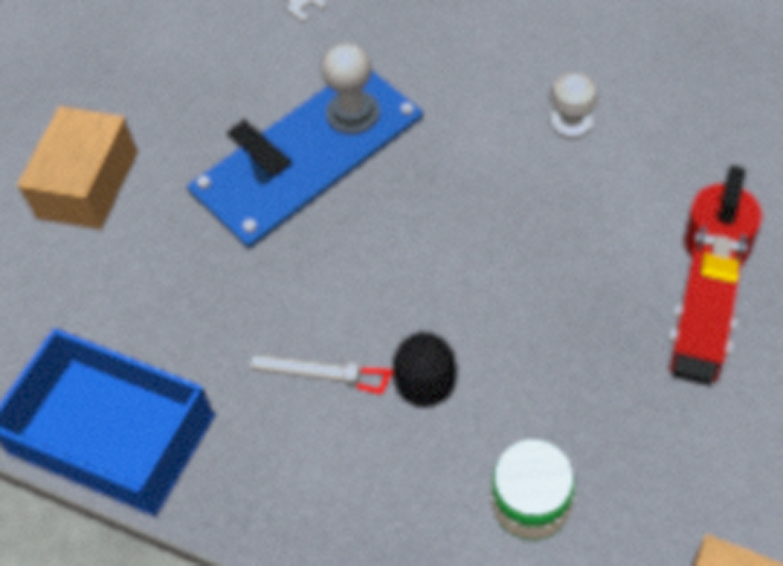

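The top view shows the coupler (grip at full-image pixel 205,238, bar pointing up) with its lever up. The stand's ball is at about (339,241) and its rest at (353,207), and the spare ball sits apart at (267,268). The scene view agrees, with the ball at (235,173) and the grip at (368,217).

```bash
python3 - <<'E'
from h import *
t=read_camera('top');s=read_camera('scene')
T=lambda x,y:(x/3+180-.33,y/3+110-.33); S=lambda x,y:(x/2.9+115-.33,y/2.9+150-.33)
def tri(a,b):
    o1,d1=ray(t,a);o2,d2=ray(s,b);q=np.linalg.lstsq(np.c_[d1,-d2],o2-o1,rcond=None)[0]
    A,B=o1+q[0]*d1,o2+q[1]*d2;return (A+B)/2,np.linalg.norm(A-B)
print('ball',tri(T(477,392),S(347,66)))
print('grip',tri(T(74,383),S(733,193)), onz(t,T(74,383),.1))
be=onz(t,T(71,236),.054);print('barend',be)
c=np.array([onz(t,T(*k),.014) for k in((492,228),(574,262),(492,464),(405,427))]);print('plate',c.mean(0),c)
d=(c[0]+c[1]-c[2]-c[3])/2;print(np.linalg.norm(d),np.degrees(np.arctan2(d[1],d[0])), 'origin guess along', c.mean(0)-d/np.linalg.norm(d)*0)
r=onz(t,T(518,290),.066);print('rest',r)
hc=onz(t,T(82,386),.055);print('head',hc,'heading',np.degrees(np.arctan2(*(be-hc)[1::-1])),np.linalg.norm(be-hc))
E
```

```text
ball (array([ 0.48572025, -0.20592378,  0.09050253]), np.float64(0.0001673941285547559))
grip (array([0.48766206, 0.18826947, 0.08585693]), np.float64(0.0005492738030573637)) [0.48660118 0.18554797 0.1       ]
barend [0.64046492 0.20296275 0.054     ]
plate [ 0.54181782 -0.23208194  0.014     ] [[ 0.6649664  -0.23327029  0.014     ]
 [ 0.63026528 -0.32007947  0.014     ]
 [ 0.41768138 -0.23248746  0.014     ]
 [ 0.45435823 -0.14249054  0.014     ]]
0.22962360922347988 -22.85499907339915 origin guess along [ 0.54181782 -0.23208194  0.014     ]
rest [ 0.590966   -0.25105744  0.066     ]
head [0.48731973 0.18514614 0.055     ] heading 6.635850040520698 0.15418132285930614
```

>>> jog_arm(
  steps=[
    [1, 0, 0, 0, 0, 0, -0.115],
    [1, 0, 0, 0, 0, 0, -0.115],
    [1, 0, 0, 0, 0, 0, -0.115],
    [1, 0, 0, 0, 0, 0, -0.115],
    [1, 0, 0, 0, 0, 0, -0.115],
    [1, 0, 0, 0, 0, 0, -0.115],
    [1, 0, 0, 0, 0, 0, -0.115],
    [1, 0, 0, 0, 0, 0, -0.115],
    [1, 0, 0, 0, 0, 0, -0.115],
    [1, 0, 0, 0, 0, 0, -0.115],
    [1, 0, 0, 0, 0, 0, -0.115],
    [1, 0, 0, 0, 0, 0, -0.115],
  ],
)

```text
clock: 2.6
position: [0.2043, -0.4836, 0.2313]
tool_rot: [[-0.843, 0.538, -0.0], [0.538, 0.843, 0.0], [0.0, 0.0, -1.0]]
force: [0.1, 0.1, 0.3]
finger_gap: 0.0857
grasp_force: 0.0
```

>>> jog_arm(
  steps=[
    [1, 0, 0, 0, 0, 0, -0.11],
    [1, 0, 0, 0, 0, 0, -0.11],
    [1, 0, 0, 0, 0, 0, -0.11],
    [1, 0, 0, 0, 0, 0, -0.11],
    [1, 0, 0, 0, 0, 0, 0],
  ],
)

```text
clock: 3.22
position: [0.2044, -0.4836, 0.2313]
tool_rot: [[-0.993, -0.116, 0.0], [-0.116, 0.993, 0.0], [-0.0, 0.0, -1.0]]
force: [-0.7, -0.8, -0.7]
finger_gap: 0.0856
grasp_force: 0.0
```

>>> jog_arm(
  steps=[
    [1, -0.5, 0.8, 0, 0, 0, 0],
    [1, -0.5, 0.8, 0, 0, 0, 0],
    [1, -0.5, 0.8, 0, 0, 0, 0],
    [1, -0.5, 0.8, 0, 0, 0, 0],
    [1, -0.5, 0.8, 0, 0, 0, 0],
    [1, -0.5, 0.8, 0, 0, 0, 0],
    [1, -0.5, 0.8, 0, 0, 0, 0],
    [1, -0.5, 0.8, 0, 0, 0, 0],
    [1, -0.5, 0.8, 0, 0, 0, 0],
    [1, -0.5, 0.8, 0, 0, 0, 0],
    [1, -0.5, 0.8, 0, 0, 0, 0],
    [1, 0, 0, 0, 0, 0, 0],
  ],
)

```text
clock: 4.72
position: [0.4714, 0.0824, 0.2311]
tool_rot: [[-0.993, -0.117, 0.0], [-0.117, 0.993, 0.001], [-0.0, 0.001, -1.0]]
force: [-0.6, -0.3, 0.0]
finger_gap: 0.0855
grasp_force: 0.0
```

>>> jog_arm(
  steps=[
    [1, -0.23, 0.84, 0, 0, 0, 0],
    [1, -0.23, 0.84, 0, 0, 0, 0],
    [1, 0, 0, 0, 0, 0, 0],
    [1, 0, 0, 0, 0, 0, 0],
  ],
)

```text
clock: 5.22
position: [0.4858, 0.1818, 0.2312]
tool_rot: [[-0.993, -0.115, -0.001], [-0.115, 0.993, -0.001], [0.001, -0.001, -1.0]]
force: [0.7, -0.1, -0.7]
finger_gap: 0.0854
grasp_force: 0.0
```

```bash
python3 - <<'E'
from h import *
s=sense();p=read_camera('wrist');c=p['color'].copy();print(s['position'],cam(p,s).round(3).tolist())
h=np.radians(6.6);ex=np.array([np.cos(h),np.sin(h),0]);ey=np.array([-ex[1],ex[0],0]);o=np.array([.487,.1855,0])
for X,Y,Z in((-.023,-.008,.1),(.023,-.008,.1),(.023,.008,.1),(-.023,.008,.1),(.156,.022,.054),(.156,-.022,.054),(.102,0,.124)):
    u=proj(p,o+X*ex+Y*ey+[0,0,Z],s);cv2.circle(c,tuple(int(round(v)) for v in u),3,(255,255,0),1);print(X,Y,u.round(1))
cv2.imwrite('pics/w1.png',c)
E
```

```text
[0.48576756 0.18179225 0.23118846] [[-0.114, -0.942, -0.314, 0.405], [0.993, -0.109, -0.034, 0.173], [-0.002, -0.316, 0.949, 0.374], [0.0, 0.0, 0.0, 1.0]]
-0.023 -0.008 [272.8 174.2]
0.023 -0.008 [273.  224.6]
0.023 0.008 [290.9 224.6]
-0.023 0.008 [291.5 174.2]
0.156 0.022 [300.  316.8]
0.156 -0.022 [262.2 316.8]
0.102 0 [281.9 315.3]
```

View pics/w1.png

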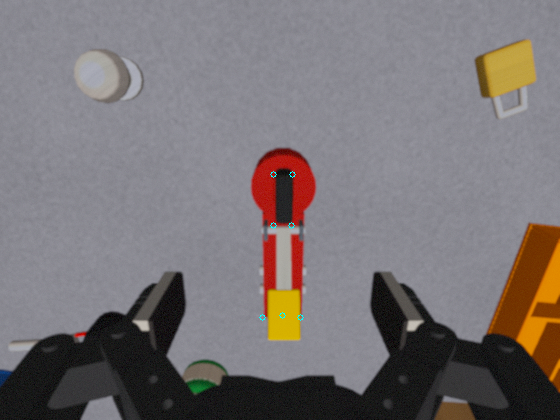

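The predicted outline matches the grip. The block shows at columns 276–293, rows 170–222, about 2 px to the right. I'll correct for that and descend.

>>> jog_arm(
  steps=[
    [1, 0, 0.08, 0.5, 0, 0, 0],
    [1, 0, 0, 0.6, 0, 0, 0],
    [1, 0, 0, 0.6, 0, 0, 0],
    [1, 0, 0, 0.5, 0, 0, 0],
    [1, 0, 0, 0.35, 0, 0, 0],
    [1, 0, 0, 0.2, 0, 0, 0],
    [1, 0, 0, 0, 0, 0, 0],
    [-1, 0, 0, 0, 0, 0, 0],
    [-1, 0, 0, 0, 0, 0, 0],
    [-1, 0, 0, 0, 0, 0, 0],
    [-1, 0, 0, 0, 0, 0, 0],
    [-1, 0, 0, 0, 0, 0, 0],
  ],
)

```text
clock: 6.78
position: [0.4858, 0.1877, 0.0669]
tool_rot: [[-0.993, -0.117, 0.001], [-0.117, 0.993, 0.001], [-0.001, 0.001, -1.0]]
force: [-1.2, -0.7, 6.8]
finger_gap: 0.015
grasp_force: 100.3
```

>>> jog_arm(
  steps=[
    [-1, 0, 0, 0, 0, 0, 0],
    [-1, 0, 0, 0, 0, 0, 0],
    [-1, 0, 0, 0, 0, 0, 0],
  ],
)

```text
clock: 7.15
position: [0.4857, 0.1877, 0.0669]
tool_rot: [[-0.993, -0.117, 0.001], [-0.117, 0.993, 0.001], [-0.001, 0.001, -1.0]]
force: [-1.0, -1.1, 6.7]
finger_gap: 0.0152
grasp_force: 100.3
```

>>> jog_arm(
  steps=[
    [-1, 0, 0, -0.2, 0, 0, 0],
    [-1, 0, 0, -0.4, 0, 0, 0],
    [-1, 0, 0, -0.5, 0, 0, 0],
    [-1, 0, 0, -0.5, 0, 0, 0],
    [-1, 0, 0, -0.5, 0, 0, 0],
    [-1, 0, 0, -0.4, 0, 0, 0],
    [-1, 0, 0, 0, 0, 0, 0],
    [-1, 0, 0, 0, 0, 0, 0],
  ],
)

```text
clock: 8.15
position: [0.4847, 0.1873, 0.2153]
tool_rot: [[-0.993, -0.117, -0.002], [-0.117, 0.993, -0.0], [0.002, -0.0, -1.0]]
force: [-0.3, 0.2, -5.6]
finger_gap: 0.0154
grasp_force: 98.8
```

>>> jog_arm(
  steps=[
    [-1, 0.03, -0.3, 0, 0, 0, 0],
    [-1, 0.06, -0.5, 0, 0, 0, 0],
    [-1, 0.08, -0.7, 0, 0, 0, 0],
    [-1, 0.08, -0.7, 0, 0, 0, 0],
    [-1, 0.08, -0.7, 0, 0, 0, 0],
    [-1, 0.08, -0.7, 0, 0, 0, 0],
    [-1, 0.08, -0.7, 0, 0, 0, 0],
    [-1, 0.08, -0.7, 0, 0, 0, 0],
    [-1, 0.08, -0.7, 0, 0, 0, 0],
    [-1, 0.06, -0.5, 0, 0, 0, 0],
    [-1, 0.03, -0.3, 0, 0, 0, 0],
    [-1, 0, 0, 0, 0, 0, 0],
  ],
)

```text
clock: 9.65
position: [0.4864, -0.2061, 0.2156]
tool_rot: [[-0.993, -0.115, -0.001], [-0.115, 0.993, 0.0], [0.001, 0.001, -1.0]]
force: [-0.3, 0.6, -4.7]
finger_gap: 0.0156
grasp_force: 92.5
```

>>> jog_arm(
  steps=[
    [-1, 0, 0, 0, 0, 0, 0.08],
    [-1, 0, 0, 0, 0, 0, 0.09],
    [-1, 0, 0, 0, 0, 0, 0.09],
    [-1, 0, 0, 0, 0, 0, 0.07],
    [-1, 0, 0, 0, 0, 0, 0],
    [-1, 0, 0, 0, 0, 0, 0],
  ],
)

```text
clock: 10.4
position: [0.4869, -0.2045, 0.2162]
tool_rot: [[-0.922, 0.388, -0.0], [0.388, 0.922, 0.0], [0.0, 0.0, -1.0]]
force: [-0.7, 0.6, -5.0]
finger_gap: 0.0155
grasp_force: 92.5
```

```bash
python3 - <<'E'
from h import *
s=sense();print(s['position'],s['force'],s['torque'],s['finger_gap'])
for n,r in(('scene',(150,160,190,140)),('top',(290,170,110,110))):
    p=read_camera(n);c=p['color'];x,y,w,h=r;print(r)
    f=3.1;cv2.imwrite(f'pics/{n}2.png',cv2.resize(c[y:y+h,x:x+w],None,fx=f,fy=f,interpolation=2))
p=read_camera('wrist');cv2.imwrite('pics/w2.png',p['color'])
E
```

```text
[ 0.48685845 -0.20449484  0.21620199] [-0.70236323  0.56077257 -4.96687332] [0.05630073 0.15494871 0.0053373 ] 0.015531868892006142
(150, 160, 190, 140)
(290, 170, 110, 110)
```

View pics/scene2.png

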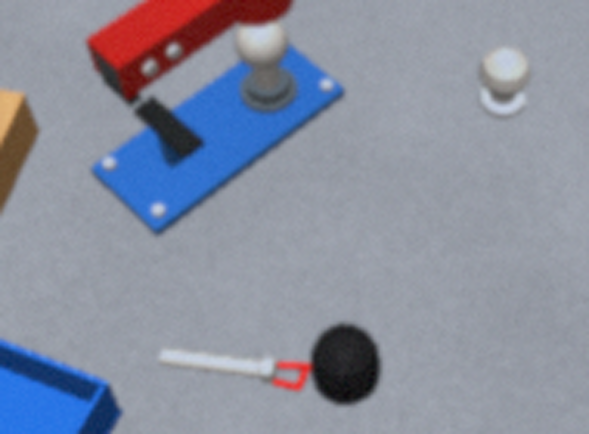

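View pics/w2.png

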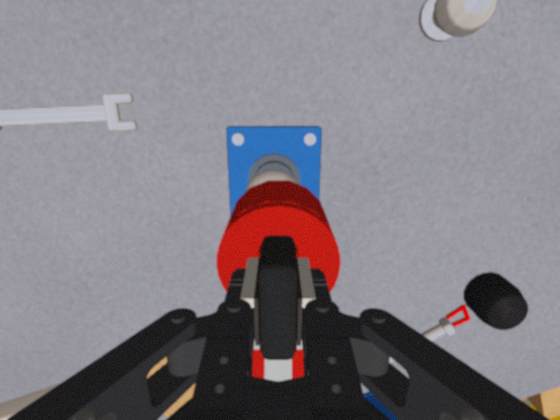

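The scene view shows the coupler level, with its bar over the rest and its head above the ball. The wrist view shows the bolts at (238,139) and (310,139), the plate edges at columns 227 and 321, and the head centre near column 278. Next I'll work out the lateral and fore-aft offsets.

```bash
python3 - <<'E'
from h import *
s=sense();p=read_camera('wrist');R=s['tool_rot'];P=s['position']
tl=lambda X:(R.T@(X-P)*1000).round(1)
hs=cv2.cvtColor(p['color'],cv2.COLOR_BGR2HSV)
b=cv2.inRange(hs,(100,120,60),(125,255,255))
for r in(140,155,170,185,200):
    c=np.where(b[r,200:345])[0]+200; a,d=onz(p,(c[0]-.5,r),.014,s),onz(p,(c[-1]+.5,r),.014,s);print(r,c[0],c[-1],tl((a+d)/2),np.linalg.norm(a-d))
col=np.where(b[:,250:300].sum(1)>255*10)[0]; e=onz(p,(274,col[0]-.5),.014,s);print('end row',col[0],'end tool',tl(e))
for uv in((238,139),(310,139)):print('bolt',tl(onz(p,uv,.016,s)))
red=cv2.inRange(hs,(0,150,90),(8,255,255))|cv2.inRange(hs,(172,150,90),(180,255,255))
h=P[2]-.067
for r in(215,230,245,260,275):
    c=np.where(red[r,190:370])[0]+190
    print('head',r,c[0],c[-1],tl(onz(p,((c[0]+c[-1])/2,r),h+.055,s)))
# collar/neck below ball (grey)
for X in((.4857,-.206,.08),(.4857,-.206,.014)):print('proj ball',proj(p,X,s))
print('ballest in tool',tl(np.array([.4857,-.206,.08])))
# ball in initial pics, refined
for n,r in(('top',(325,228,30,28)),('scene',(222,160,26,26))):
    c=cv2.imread(f'pics/{n}0.png');x,y,w,hh=r;q=cv2.cvtColor(c[y:y+hh,x:x+w],cv2.COLOR_BGR2HSV)
    m=((q[:,:,1]<70)&(q[:,:,2]>120)).astype(np.uint8);print(n,m.sum())
    ct=max(cv2.findContours(m,0,1)[0],key=cv2.contourArea);(u,v),rad=cv2.minEnclosingCircle(ct);print(u+x,v+y,rad)
E
```

```text
140 227 320 [ 41.9  -4.6 202.3] 0.09794081050457103
155 228 319 [ 26.2  -4.7 202.3] 0.09719488358030567
170 229 319 [ 10.1  -4.2 202.3] 0.09751482221908805
185 230 318 [ -6.4  -4.3 202.3] 0.09677107020253357
200 230 236 [-23.5 -49.6 202.3] 0.00773926676394844
end row 127 end tool [ 55.5  -4.  202.3]
bolt [ 43.1 -41.3 200.3]
bolt [ 43.1  33.2 200.3]
head 215 232 324 [26.6  0.2 12. ]
head 230 226 330 [18.5  0.2 12. ]
head 245 220 336 [10.1  0.2 12. ]
head 260 217 339 [ 1.5  0.2 12. ]
head 275 219 337 [-7.5  0.2 12. ]
proj ball [276.13085639 195.63965914]
proj ball [276.47726431 178.6002932 ]
ballest in tool [  0.7  -1.5 136.3]
top 192
340.0 240.09090900421143 7.161174774169922
scene 478
234.5 171.0 16.650924682617188
```

>>> jog_arm(
  steps=[
    [-1, 0, -0.05, 0.25, 0, 0, 0],
    [-1, 0, 0, 0.2, 0, 0, 0],
    [-1, 0, 0, 0, 0, 0, 0],
    [-1, 0, 0, 0, 0, 0, 0],
  ],
)

```text
clock: 11.1
position: [0.4858, -0.2079, 0.1892]
tool_rot: [[-0.921, 0.391, -0.0], [0.391, 0.921, 0.0], [0.0, 0.0, -1.0]]
force: [0.2, -0.5, -5.1]
finger_gap: 0.0152
grasp_force: 92.4
```

```bash
python3 - <<'E'
from h import *
s=sense();print(s['position'])
w=read_camera('wrist')['color'][100:300,180:380]
c=read_camera('scene')['color'][135:235,170:270]
a=cv2.resize(w,(400,400),interpolation=2);b=cv2.resize(c,(400,400),interpolation=2)
cv2.imwrite('pics/m3.png',np.hstack([a,b]))
E
```

```text
[ 0.4858124  -0.20787352  0.18924833]
```

View pics/m3.png

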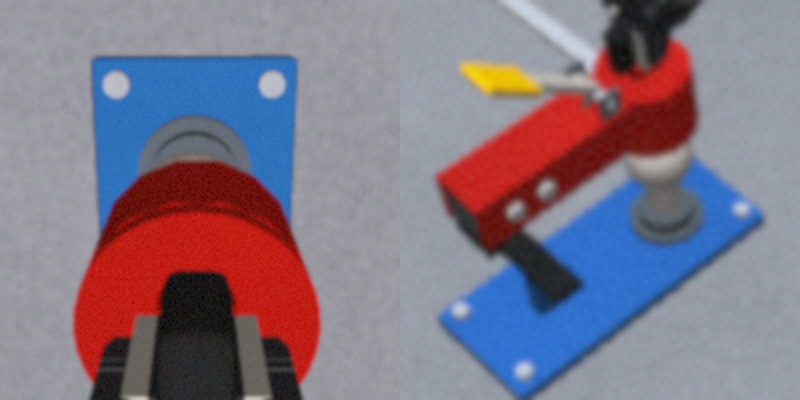

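The wrist half shows plate, collar and head on one midline to within about 1 mm. The scene half shows the head's axis continuing the ball and neck line. I'll descend in small steps and watch the force.

>>> jog_arm(
  steps=[
    [-1, 0, -0.01, 0.08, 0, 0, 0],
    [-1, 0, 0, 0.08, 0, 0, 0],
    [-1, 0, 0, 0.08, 0, 0, 0],
    [-1, 0, 0, 0.08, 0, 0, 0],
    [-1, 0, 0, 0, 0, 0, 0],
  ],
)

```text
clock: 11.82
position: [0.4853, -0.2082, 0.1696]
tool_rot: [[-0.921, 0.391, -0.001], [0.391, 0.921, 0.0], [0.001, 0.0, -1.0]]
force: [0.1, -0.2, -5.6]
finger_gap: 0.0152
grasp_force: 92.4
```

>>> jog_arm(
  steps=[
    [-1, 0, 0, 0.05, 0, 0, 0],
    [-1, 0, 0, 0.05, 0, 0, 0],
    [-1, 0, 0, 0, 0, 0, 0],
  ],
)

```text
clock: 12.2
position: [0.4854, -0.2083, 0.1639]
tool_rot: [[-0.921, 0.391, -0.0], [0.391, 0.921, 0.0], [0.0, 0.0, -1.0]]
force: [0.4, -0.0, -5.0]
finger_gap: 0.0155
grasp_force: 92.4
```

>>> jog_arm(
  steps=[
    [-1, 0, 0, 0.05, 0, 0, 0],
    [-1, 0, 0, 0.05, 0, 0, 0],
    [-1, 0, 0, 0, 0, 0, 0],
  ],
)

```text
clock: 12.58
position: [0.4854, -0.2083, 0.1578]
tool_rot: [[-0.921, 0.391, -0.0], [0.391, 0.921, 0.0], [0.0, 0.0, -1.0]]
force: [0.3, -0.3, -4.5]
finger_gap: 0.0152
grasp_force: 92.4
```

>>> jog_arm(
  steps=[
    [-1, 0, 0, 0.04, 0, 0, 0],
    [-1, 0, 0, 0, 0, 0, 0],
  ],
)

```text
clock: 12.82
position: [0.4855, -0.2084, 0.1555]
tool_rot: [[-0.921, 0.391, -0.0], [0.391, 0.921, 0.0], [0.0, 0.0, -1.0]]
force: [-0.7, -0.5, -5.7]
finger_gap: 0.0156
grasp_force: 92.4
```

>>> jog_arm(
  steps=[
    [-1, 0, 0, 0.02, 0, 0, 0],
    [-1, 0, 0, 0, 0, 0, 0],
  ],
)

```text
clock: 13.08
position: [0.4856, -0.2086, 0.1546]
tool_rot: [[-0.921, 0.391, 0.0], [0.391, 0.921, -0.001], [-0.0, -0.0, -1.0]]
force: [-0.0, -1.2, -3.5]
finger_gap: 0.015
grasp_force: 92.8
```

>>> jog_arm(
  steps=[
    [-1, 0, 0, 0.02, 0, 0, 0],
    [-1, 0, 0, 0, 0, 0, 0],
  ],
)

```text
clock: 13.32
position: [0.4858, -0.2088, 0.1538]
tool_rot: [[-0.92, 0.391, 0.001], [0.391, 0.92, -0.001], [-0.001, -0.001, -1.0]]
force: [-1.2, -1.4, 1.6]
finger_gap: 0.0151
grasp_force: 93.9
```

>>> jog_arm(
  steps=[
    [-1, 0, 0, 0.02, 0, 0, 0],
    [-1, 0, 0, 0, 0, 0, 0],
  ],
)

```text
clock: 13.58
position: [0.486, -0.2087, 0.153]
tool_rot: [[-0.921, 0.391, 0.001], [0.391, 0.921, -0.001], [-0.001, -0.0, -1.0]]
force: [-2.0, -0.9, 7.4]
finger_gap: 0.0155
grasp_force: 95.0
```

>>> jog_arm(
  steps=[
    [-1, 0, 0, 0.01, 0, 0, 0],
    [-1, 0, 0, 0, 0, 0, 0],
  ],
)

```text
clock: 13.82
position: [0.486, -0.2087, 0.1526]
tool_rot: [[-0.921, 0.391, 0.001], [0.391, 0.921, -0.001], [-0.002, -0.0, -1.0]]
force: [-2.9, -1.1, 8.9]
finger_gap: 0.0153
grasp_force: 95.4
```

>>> jog_arm(
  steps=[
    [-1, 0, 0, 0.01, 0, 0, 0],
    [-1, 0, 0, 0, 0, 0, 0],
  ],
)

```text
clock: 14.08
position: [0.4859, -0.2087, 0.1519]
tool_rot: [[-0.921, 0.391, 0.001], [0.391, 0.921, -0.001], [-0.001, -0.0, -1.0]]
force: [-3.0, -0.1, 9.3]
finger_gap: 0.0153
grasp_force: 95.2
```

>>> jog_arm(
  steps=[
    [-1, 0.01, 0, 0.01, 0, 0, 0],
    [-1, 0, 0, 0.01, 0, 0, 0],
    [-1, 0, 0, 0, 0, 0, 0],
  ],
)

```text
clock: 14.45
position: [0.4857, -0.2085, 0.1506]
tool_rot: [[-0.921, 0.391, 0.002], [0.391, 0.921, -0.001], [-0.002, -0.0, -1.0]]
force: [-0.7, -1.1, 6.7]
finger_gap: 0.0152
grasp_force: 94.6
```

>>> jog_arm(
  steps=[
    [-1, 0, 0, 0.015, 0, 0, 0],
    [-1, 0, 0, 0.01, 0, 0, 0],
    [-1, 0, 0, 0, 0, 0, 0],
  ],
)

```text
clock: 14.82
position: [0.4856, -0.2084, 0.1488]
tool_rot: [[-0.921, 0.391, 0.001], [0.391, 0.921, -0.001], [-0.002, -0.0, -1.0]]
force: [0.5, -0.9, 4.3]
finger_gap: 0.0156
grasp_force: 94.3
```

>>> jog_arm(
  steps=[
    [-1, 0, 0, 0.03, 0, 0, 0],
    [-1, 0, 0, 0.03, 0, 0, 0],
    [-1, 0, 0, 0, 0, 0, 0],
  ],
)

```text
clock: 15.2
position: [0.4854, -0.2083, 0.1445]
tool_rot: [[-0.921, 0.391, 0.001], [0.391, 0.921, -0.0], [-0.001, 0.0, -1.0]]
force: [1.6, -1.3, -2.3]
finger_gap: 0.015
grasp_force: 93.2
```

>>> jog_arm(
  steps=[
    [-1, 0, 0, 0.03, 0, 0, 0],
    [-1, 0, 0, 0.03, 0, 0, 0],
    [-1, 0, 0, 0, 0, 0, 0],
  ],
)

```text
clock: 15.58
position: [0.485, -0.2081, 0.1405]
tool_rot: [[-0.921, 0.391, -0.0], [0.391, 0.921, 0.0], [0.0, 0.0, -1.0]]
force: [2.9, -1.5, -5.6]
finger_gap: 0.0154
grasp_force: 92.6
```

>>> jog_arm(
  steps=[
    [-1, 0, 0, 0.03, 0, 0, 0],
    [-1, 0, 0, 0.03, 0, 0, 0],
    [-1, 0, 0, 0, 0, 0, 0],
  ],
)

```text
clock: 15.95
position: [0.4847, -0.208, 0.1369]
tool_rot: [[-0.921, 0.391, -0.001], [0.391, 0.921, 0.0], [0.001, 0.0, -1.0]]
force: [1.8, -1.3, -5.6]
finger_gap: 0.0149
grasp_force: 92.6
```

>>> jog_arm(
  steps=[
    [-1, 0, 0, 0.03, 0, 0, 0],
    [-1, 0, 0, 0.03, 0, 0, 0],
    [-1, 0, 0, 0, 0, 0, 0],
  ],
)

```text
clock: 16.32
position: [0.4847, -0.208, 0.1333]
tool_rot: [[-0.921, 0.391, -0.001], [0.391, 0.921, 0.0], [0.001, 0.0, -1.0]]
force: [1.0, 0.0, -8.0]
finger_gap: 0.0157
grasp_force: 92.4
```

>>> jog_arm(
  steps=[
    [-1, 0, 0, 0.03, 0, 0, 0],
    [-1, 0, 0, 0, 0, 0, 0],
  ],
)

```text
clock: 16.58
position: [0.4848, -0.208, 0.1316]
tool_rot: [[-0.921, 0.391, -0.001], [0.391, 0.921, 0.0], [0.001, 0.0, -1.0]]
force: [1.3, -1.2, -7.5]
finger_gap: 0.0149
grasp_force: 92.1
```

>>> jog_arm(
  steps=[
    [-1, 0, 0, 0.02, 0, 0, 0],
    [-1, 0, 0, 0, 0, 0, 0],
  ],
)

```text
clock: 16.82
position: [0.4849, -0.2081, 0.1306]
tool_rot: [[-0.921, 0.391, -0.0], [0.391, 0.921, 0.0], [0.0, 0.0, -1.0]]
force: [1.2, -1.2, -5.7]
finger_gap: 0.0152
grasp_force: 92.3
```

>>> jog_arm(
  steps=[
    [-1, 0, 0, 0.015, 0, 0, 0],
    [-1, 0, 0, 0, 0, 0, 0],
  ],
)

```text
clock: 17.08
position: [0.4849, -0.2081, 0.1298]
tool_rot: [[-0.921, 0.391, -0.0], [0.391, 0.921, 0.0], [0.0, -0.0, -1.0]]
force: [0.8, 0.2, -5.7]
finger_gap: 0.0149
grasp_force: 92.7
```

>>> jog_arm(
  steps=[
    [-1, 0, 0, 0.015, 0, 0, 0],
    [-1, 0, 0, 0, 0, 0, 0],
  ],
)

```text
clock: 17.32
position: [0.4851, -0.2082, 0.1295]
tool_rot: [[-0.921, 0.391, 0.0], [0.391, 0.921, -0.0], [-0.0, -0.0, -1.0]]
force: [-1.7, 1.8, 3.2]
finger_gap: 0.0149
grasp_force: 94.3
```

>>> jog_arm(
  steps=[
    [-1, 0, 0, 0.015, 0, 0, 0],
    [-1, 0, 0, 0, 0, 0, 0],
  ],
)

```text
clock: 17.58
position: [0.4851, -0.2082, 0.1293]
tool_rot: [[-0.921, 0.391, 0.001], [0.391, 0.921, -0.001], [-0.001, -0.0, -1.0]]
force: [-4.6, 1.8, 12.9]
finger_gap: 0.0152
grasp_force: 96.2
```

It's home: a hard stop at TCP z 0.1293, about 25 mm after first button contact. Now I'll unload, open and rise.

>>> jog_arm(
  steps=[
    [-1, 0, 0, -0.03, 0, 0, 0],
    [-1, 0, 0, 0, 0, 0, 0],
    [1, 0, 0, 0, 0, 0, 0],
    [1, 0, 0, 0, 0, 0, 0],
    [1, 0, 0, 0, 0, 0, 0],
    [1, 0, 0, 0, 0, 0, 0],
    [1, 0, 0, 0, 0, 0, 0],
  ],
)

```text
clock: 18.45
position: [0.485, -0.2082, 0.1299]
tool_rot: [[-0.921, 0.391, 0.0], [0.391, 0.921, -0.0], [-0.0, -0.0, -1.0]]
force: [0.6, -0.3, -0.4]
finger_gap: 0.0853
grasp_force: 0.0
```

>>> jog_arm(
  steps=[
    [1, 0, 0, -0.2, 0, 0, 0],
    [1, 0, 0, -0.4, 0, 0, 0],
    [1, 0, 0, -0.5, 0, 0, 0],
    [1, 0, 0, -0.5, 0, 0, 0],
    [1, 0, 0, -0.4, 0, 0, 0],
    [-1, 0, 0, 0, 0, 0, 0],
    [-1, 0, 0, 0, 0, 0, 0],
    [-1, 0, 0, 0, 0, 0, 0],
    [-1, 0, 0, 0, 0, 0, 0],
    [-1, 0, 0, 0, 0, 0, 0],
    [-1, 0, 0, 0, 0, 0, 0],
    [-1, 0, 0, 0, 0, 0, 0],
  ],
)

```text
clock: 19.95
position: [0.485, -0.2082, 0.2499]
tool_rot: [[-0.921, 0.391, -0.0], [0.391, 0.921, 0.0], [0.0, -0.0, -1.0]]
force: [0.1, 0.3, -1.6]
finger_gap: -0.0
grasp_force: 0.0
```

```bash
python3 - <<'E'
from h import *
s=sense();print(s['position'],s['force'],s['finger_gap'])
w=read_camera('wrist');c=read_camera('scene')['color'][135:235,170:270]
for X,Z in((.1026,.1865),(.124,.20)):
    print(proj(w,np.array([.4851,-.2082,Z])+X*np.array([.921,-.391,0]),s).round(1))
a=cv2.resize(w['color'],(533,400));b=cv2.resize(c,(267,267),interpolation=2)
o=np.zeros((400,800,3),np.uint8);o[:,:533]=a;o[:267,533:]=b;cv2.imwrite('pics/m4.png',o)
E
```

```text
[ 0.48499861 -0.20816608  0.24986395] [ 0.11450841  0.32311511 -1.56237933] -2.7451476694570467e-05
[277.8 348.9]
[277.8 383.8]
```

View pics/m4.png

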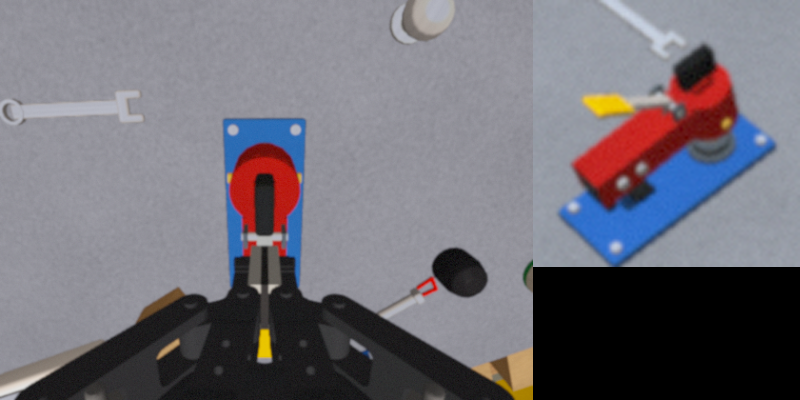

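The coupler sits on the ball with its bar over the rest, lever up and yellow pad on the midline. Next I'll move above the pad.

>>> jog_arm(
  steps=[
    [-1, -0.4, 0, 0, 0, 0, 0],
    [-1, -0.5, 0, 0, 0, 0, 0],
    [-1, -0.5, 0, 0, 0, 0, 0],
    [-1, -0.35, 0, 0, 0, 0, 0],
    [-1, 0, 0, 0.3, 0, 0, 0],
    [-1, 0, 0, 0.4, 0, 0, 0],
    [-1, 0, 0, 0, 0, 0, 0],
    [-1, 0, 0, 0, 0, 0, 0],
  ],
)

```text
clock: 21.05
position: [0.5819, -0.2493, 0.2088]
tool_rot: [[-0.921, 0.391, 0.001], [0.391, 0.921, -0.0], [-0.001, -0.0, -1.0]]
force: [-0.1, -0.3, 0.0]
finger_gap: 0.0001
grasp_force: 0.0
```

>>> jog_arm(
  steps=[
    [-1, 0, 0, 0.1, 0, 0, 0],
    [-1, 0, 0, 0.1, 0, 0, 0],
    [-1, 0, 0, 0.05, 0, 0, 0],
    [-1, 0, 0, 0, 0, 0, 0],
  ],
)

```text
clock: 21.55
position: [0.5815, -0.2491, 0.1926]
tool_rot: [[-0.921, 0.391, -0.0], [0.391, 0.921, 0.0], [0.001, 0.0, -1.0]]
force: [0.2, 0.0, 0.4]
finger_gap: -0.0002
grasp_force: 0.0
```

>>> jog_arm(
  steps=[
    [-1, 0, 0, 0.05, 0, 0, 0],
    [-1, 0, 0, 0.05, 0, 0, 0],
    [-1, 0, 0, 0, 0, 0, 0],
  ],
)

```text
clock: 21.92
position: [0.5815, -0.2491, 0.1866]
tool_rot: [[-0.921, 0.391, -0.0], [0.391, 0.921, 0.0], [0.0, 0.0, -1.0]]
force: [-1.2, 0.3, -0.9]
finger_gap: -0.0
grasp_force: 0.0
```

>>> jog_arm(
  steps=[
    [-1, 0, 0, 0.05, 0, 0, 0],
    [-1, 0, 0, 0.05, 0, 0, 0],
    [-1, 0, 0, 0, 0, 0, 0],
  ],
)

```text
clock: 22.3
position: [0.5815, -0.2491, 0.1806]
tool_rot: [[-0.921, 0.391, -0.001], [0.391, 0.921, 0.0], [0.001, 0.0, -1.0]]
force: [-0.4, 0.5, -0.3]
finger_gap: 0.0001
grasp_force: 0.0
```

>>> jog_arm(
  steps=[
    [-1, -0.03, 0, 0.05, 0, 0, 0],
    [-1, -0.03, 0, 0.05, 0, 0, 0],
    [-1, 0, 0, 0, 0, 0, 0],
  ],
)

```text
clock: 22.68
position: [0.5854, -0.2508, 0.1752]
tool_rot: [[-0.921, 0.391, 0.001], [0.391, 0.921, -0.0], [-0.001, -0.0, -1.0]]
force: [-0.5, 0.1, 4.7]
finger_gap: 0.0004
grasp_force: 1.5
```

>>> jog_arm(
  steps=[
    [-1, -0.03, 0, 0.05, 0, 0, 0],
    [-1, -0.03, 0, 0.05, 0, 0, 0],
    [-1, 0, 0, 0, 0, 0, 0],
  ],
)

```text
clock: 23.05
position: [0.589, -0.2523, 0.1694]
tool_rot: [[-0.921, 0.391, 0.001], [0.391, 0.921, -0.001], [-0.002, -0.0, -1.0]]
force: [0.7, -1.4, 3.9]
finger_gap: -0.0002
grasp_force: 1.6
```

>>> jog_arm(
  steps=[
    [-1, -0.03, 0, 0.06, 0, 0, 0],
    [-1, -0.03, 0, 0.06, 0, 0, 0],
    [-1, -0.025, 0, 0.06, 0, 0, 0],
    [-1, 0, 0, 0, 0, 0, 0],
  ],
)

```text
clock: 23.55
position: [0.594, -0.2544, 0.1586]
tool_rot: [[-0.921, 0.391, 0.002], [0.391, 0.921, -0.001], [-0.002, -0.0, -1.0]]
force: [1.6, 0.2, 4.0]
finger_gap: 0.0
grasp_force: 1.4
```

>>> jog_arm(
  steps=[
    [-1, -0.02, 0, 0.06, 0, 0, 0],
    [-1, -0.02, 0, 0.06, 0, 0, 0],
    [-1, -0.015, 0, 0.06, 0, 0, 0],
    [-1, 0, 0, 0, 0, 0, 0],
  ],
)

```text
clock: 24.05
position: [0.5972, -0.2558, 0.1479]
tool_rot: [[-0.921, 0.391, 0.002], [0.391, 0.921, -0.001], [-0.003, -0.0, -1.0]]
force: [1.9, 0.1, 4.4]
finger_gap: -0.0002
grasp_force: 1.7
```

>>> jog_arm(
  steps=[
    [-1, -0.01, 0, 0.06, 0, 0, 0],
    [-1, -0.01, 0, 0.06, 0, 0, 0],
    [-1, 0, 0, 0, 0, 0, 0],
  ],
)

```text
clock: 24.42
position: [0.5984, -0.2563, 0.1407]
tool_rot: [[-0.921, 0.391, 0.003], [0.391, 0.921, -0.001], [-0.003, -0.0, -1.0]]
force: [2.0, -0.6, 4.6]
finger_gap: 0.0
grasp_force: 1.9
```

>>> jog_arm(
  steps=[
    [-1, -0.01, 0, 0.05, 0, 0, 0],
    [-1, -0.01, 0, 0.05, 0, 0, 0],
    [-1, 0, 0, 0, 0, 0, 0],
  ],
)

```text
clock: 24.8
position: [0.5993, -0.2567, 0.1346]
tool_rot: [[-0.921, 0.391, 0.002], [0.391, 0.921, -0.001], [-0.002, -0.0, -1.0]]
force: [3.4, -1.3, 3.3]
finger_gap: -0.0002
grasp_force: 1.9
```

>>> jog_arm(
  steps=[
    [-1, 0, 0, 0.05, 0, 0, 0],
    [-1, 0, 0, 0.04, 0, 0, 0],
    [-1, 0, 0, 0, 0, 0, 0],
  ],
)

```text
clock: 25.18
position: [0.5996, -0.2568, 0.1294]
tool_rot: [[-0.921, 0.391, 0.003], [0.391, 0.921, -0.001], [-0.003, -0.0, -1.0]]
force: [3.6, -1.5, 5.1]
finger_gap: 0.0001
grasp_force: 2.6
```

>>> jog_arm(
  steps=[
    [-1, 0, 0, 0.03, 0, 0, 0],
    [-1, 0, 0, 0, 0, 0, 0],
  ],
)

```text
clock: 25.42
position: [0.5996, -0.2569, 0.1277]
tool_rot: [[-0.921, 0.391, 0.003], [0.391, 0.921, -0.001], [-0.003, -0.0, -1.0]]
force: [3.9, -1.4, 5.5]
finger_gap: 0.0
grasp_force: 2.8
```

>>> jog_arm(
  steps=[
    [-1, -0.01, 0, 0.03, 0, 0, 0],
    [-1, 0, 0, 0.02, 0, 0, 0],
    [-1, 0, 0, 0, 0, 0, 0],
  ],
)

```text
clock: 25.8
position: [0.5998, -0.2569, 0.1246]
tool_rot: [[-0.921, 0.391, 0.002], [0.391, 0.921, -0.001], [-0.002, -0.0, -1.0]]
force: [3.5, -0.6, 5.8]
finger_gap: -0.0006
grasp_force: 3.0
```

>>> jog_arm(
  steps=[
    [-1, 0, 0, 0.02, 0, 0, 0],
    [-1, 0, 0, 0, 0, 0, 0],
  ],
)

```text
clock: 26.05
position: [0.5998, -0.257, 0.1236]
tool_rot: [[-0.921, 0.391, 0.002], [0.391, 0.921, -0.001], [-0.003, -0.0, -1.0]]
force: [3.5, -0.7, 7.4]
finger_gap: -0.0002
grasp_force: 3.7
```

>>> jog_arm(
  steps=[
    [-1, 0, 0, 0.02, 0, 0, 0],
    [-1, 0, 0, 0, 0, 0, 0],
  ],
)

```text
clock: 26.3
position: [0.6, -0.257, 0.1232]
tool_rot: [[-0.921, 0.391, 0.003], [0.391, 0.921, -0.001], [-0.003, -0.0, -1.0]]
force: [1.1, 0.7, 13.1]
finger_gap: 0.0
grasp_force: 7.0
```

>>> jog_arm(
  steps=[
    [-1, 0, 0, 0.005, 0, 0, 0],
    [-1, 0, 0, 0, 0, 0, 0],
  ],
)

```text
clock: 26.55
position: [0.6, -0.257, 0.1232]
tool_rot: [[-0.921, 0.39, 0.003], [0.39, 0.921, -0.002], [-0.004, -0.0, -1.0]]
force: [0.5, 0.4, 15.7]
finger_gap: 0.0
grasp_force: 7.9
```

>>> jog_arm(
  steps=[
    [-1, 0, 0, -0.1, 0, 0, 0],
    [-1, 0, 0, -0.3, 0, 0, 0],
    [-1, 0, 0, -0.5, 0, 0, 0],
    [-1, 0, 0, -0.6, 0, 0, 0],
    [-1, 0, 0, -0.6, 0, 0, 0],
    [-1, 0.4, 0.8, 0, 0, 0, 0],
    [-1, 0.4, 0.8, 0, 0, 0, 0],
    [-1, 0.4, 0.8, 0, 0, 0, 0],
    [-1, 0, 0.5, 0, 0, 0, 0],
    [-1, 0, 0, 0, 0, 0, 0],
  ],
)

```text
clock: 27.8
position: [0.6003, -0.0661, 0.2467]
tool_rot: [[-0.922, 0.388, -0.001], [0.388, 0.922, 0.001], [0.002, -0.0, -1.0]]
force: [0.1, -0.5, -0.1]
finger_gap: 0.0
grasp_force: 0.0
```

```bash
python3 - <<'E'
from h import *
print(sense()['position'])
t=read_camera('top')['color'][170:290,290:410];c=read_camera('scene')['color'][135:235,170:270]
cv2.imwrite('pics/m5.png',np.hstack([cv2.resize(t,(400,400),interpolation=2),cv2.resize(c,(400,400),interpolation=2)]))
E
```

```text
[ 0.60025791 -0.06605405  0.24666362]
```

View pics/m5.png

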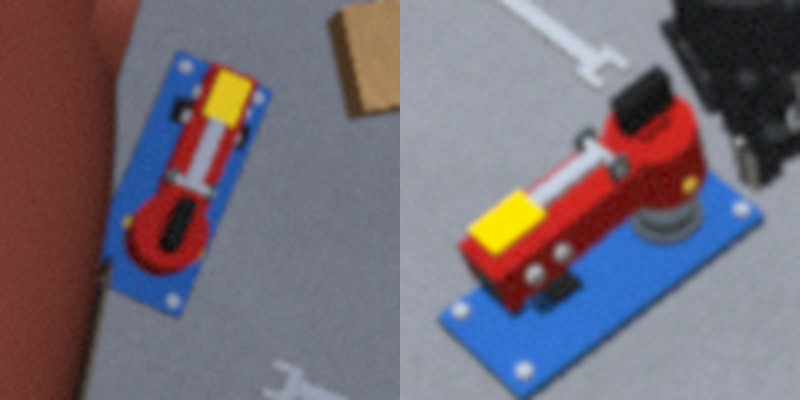

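The lever lies flat on the bar, with the pad at (228,95) left and (507,222) right. The coupler is seated over the ball with its bar on the rest, and the arm is clear.

```bash
python3 -c "
from rig import *
print(job_done())"
```

```text
the job is handed in; nothing more can be done
None
```

The job is handed in: the coupler is home on the ball with its bar on the rest, the lever is down on its stop, and the arm is clear. The push on the stand stayed around 22 N by my estimate, and the clock read about 28 s; I got no verdict back.

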